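# Index a flywheel and take the zero reading

## Robot

A 6-joint arm with a two-finger parallel gripper is mounted at the origin on the work surface. World frame = base frame: x ahead of the robot, y to its left, z up, the work surface at z = 0. Lengths are in mm, angles in rad, forces in N, time in s.
With the tool pointing down it reaches from about 275 to 750 mm from the base axis. Payload 10.2 kg.
Tool frame: the origin (TCP) lies midway between the tips of the shut fingers; the grasp point (between the pads) lies 19 mm behind it; z points along the fingers, y is the line along which they close (so a half turn about z gives the same grasp; the last joint's range is limited). The gripper opens to 85 mm and grips with 20 to 120 N. Pads are 22 mm wide; open, the fingers measure 114 mm over their backs; the gripper's body (76 mm by 85 mm) begins 54 mm behind the grasp point. The pads swing forward as they close: fully open they stand 13 mm farther back than shut.
Start: joints at [-1.423, 0.313, 1.498, -0, 1.331, -0.223], TCP at [190.227, -489.331, 231.294] pointing down, gripper open.
Joint ranges: [-2.94, 2.94], [-0.97, 2.17], [0.19, 2.56], [-1.23, 4.37], [0.02, 3.11], [-2.88, 2.88]. Speed limits (rad/s): [2.39, 2.39, 3.01, 3.14, 3.14, 3.14].

## Interface

Orientations are given as a unit quaternion [w, x, y, z].
In Python, from rig import ctrl gives the robot as it stands.
- The arm moves only by the tool send_rows, never from a script. Its argument "targets" is a list of rows, each a list of 7 numbers: the closure, from -1 (fully open) to 1 (shut), so that 0 is half open, then the shift along the tool's x, y, z in m, then the turn, a rotation vector about the tool's x, y, z in rad. In form: [[claw, dx, dy, dz, ax, ay, az], ...]. A call has exactly 10 rows; each row shifts and turns the commanded pose from where the row before left it, along the tool's axes as they then stand; what a row does not reach is not made up. A row lasts 1/8 s, in which the tool goes at most 62.5 mm and 10.7 degrees, less where a joint would pass 70% of its speed; a pose out of reach is approached as far as the arm can. A call with a gripper value outside its range is refused whole. The fingers move at their own pace and stop on an object; "squeeze" is the grip in N (left out, the last holds). Time passes only in rows, so rows that do not move let the fingers close, or fill a call up. It gives the time, the measured TCP pose, the force, the opening and the grip force at its end, in the units of the state.
- ctrl.sense(): the state, without advancing time (a new reading comes with each control period).
- ctrl.capture(name): name is "scene" or "top"; returns a dict with "img" (480x640x3 uint8, red, green, blue), "camera_matrix" (3x3 intrinsics, pixels), "R" (3x3) and "t" (3): a world point X has camera coordinates R X + t. Camera axes: x right, y down, z forward; pixel columns grow to the right and rows downward; lengths in mm; the calibration is good to about 2 mm. A picture is of the moment at which its call begins. There is no depth.
- ctrl.finish_job(): hands the job in; it is judged then, once.
Trained networks look in a picture, given as the dict that the camera call returned (one of the last four; its "shot" number tells which), for a name from the list of things; names that differ only in an ending like _2 or _b are one class to them, and where a whole thing is asked for, a point or a joint stands for the part that bears it (a point fixed in the world has none). Each returns a list of dicts, best first, with "score" (0 to 1); they miss things now and then, are a little off and sometimes report something else, mostly with a low value. They report only what shows in the picture. A call takes as long as a camera call. They do not tell look-alikes from the thing itself.
- ctrl.boxes_of(query, picture): "extent" ([left, top, width, height] in pixels, round what is visible of it).
- ctrl.landmark_of(query, picture): "point" ([column, row] in pixels: a listed point, or the origin of a listed thing).
The state is a dict: "time_s": time; "joints": joint angles; "dq": joint speeds; "tau": joint torques, N m; "eef_pos": TCP position; "ee_rot": TCP orientation; "force": force on the tool from outside, world axes, zero at the start; "wrist_torque": the same for the moment, N m; "grip_width": opening from 0.0 (shut) to 1.0 (fully open); "grip_force": force on a finger pad.
Only numpy, scipy, OpenCV 4.12 (cv2) and the standard library are available. Lean on these libraries where they do the work, as an engineer would, in place of code of your own. Each camera call takes 0.05 s, during which the arm holds its last target. There are 200 camera calls.

## Task

Turn the flywheel of the spin rig by its rim until its engraved line is lined up with the tip of the fixed pointer, letting go and taking the rim again as often as the bridge over the wheel requires. Once the line stands there and the wheel is let go, squeeze the trigger of the clamped tachometer gun fully and release it, without disturbing the wheel; never pull the trigger before the line is at the pointer. Leave the handheld probe, the screwdriver and the spray can where they are.

Things in the scene. Friction and masses are not known exactly. Their poses are not given: they have to be found in the camera images.
- rig: Fixed spin rig on the bench: round grey base 290 mm across, 20 mm high, with the flywheel above it. Origin: on the wheel's upright axis at bench height; z up, -x roughly to the robot. A bridge crosses over the wheel along y, so the hand can hold the rim only within about 65 degrees either side of the rig's -x direction, or on the far (+x) side, where the pointer stands.
- bridge_mid (a point): Centre of the top of the rig's fixed aluminium bridge, on the wheel's axis, 98 mm above the bench. Axes as the rig's. Beam 40 mm wide in x, 238 mm long in y, 10 mm thick, on two posts (40 mm in x, 14 mm in y) at y = +112 and -112 mm; a black can 38 mm across and 18 mm high stands on its middle. The wheel's rim passes freely 8 mm under the beam.
- flywheel: Aluminium dish, 180 mm across, turning either way without stops; friction 0.12 N m, stays where left. Origin: on its axis at its underside, 30 mm above the bench; x axis towards the engraved line, z up. Upright rim 10 mm thick (80 to 90 mm from the axis), top 80 mm above the bench; dish floor inside at 42 mm, hub 44 mm across up to 54 mm. Pinch the rim from above, one finger inside, one outside.
- wheel_mark (a point): The engraved line where it crosses the top of the rim, 85 mm from the axis, 80 mm above the bench. The line is dark, 6 mm wide, and runs radially over the dish floor, the rim's top and both rim faces; it is the wheel's only mark. At the start it lies roughly opposite the pointer, more than 2.3 rad away.
- pointer: Fixed dark steel pointer on the rig's base, on the side away from the robot: a square post 18 mm wide, 86 mm high, 129 mm from the wheel's axis, with a cone aimed at the wheel. Origin: on the wheel's axis at bench height; its x axis runs from there to the pointer (within 0.3 rad of the rig's +x), so the engraved line is right when it lies along this x axis.
- pointer_tip (a point): Tip of the pointer's cone, 94 mm from the wheel's axis, 78 mm above the bench.
- gun_grip (a point): Squeeze point of the pistol-shaped tachometer clamped on its side: midway between grip back (y +25 mm) and front face of the resting trigger (y -25 mm), 64 mm above the bench. Axes: -x along the grip to its butt, 66 mm off; +x to the gun's body, 59 mm off; -y the way nose and trigger face; z up. Black grip 28 mm thick, 46 to 82 mm above the bench, a 22 mm cradle bar under it.
- trigger_face (a point): Middle of the trigger's front face, 64 mm above the bench; moves with the trigger. Grey bar 78 mm long, 8 mm thick, 26 mm high, standing 14 mm off the grip, hinged on an upright pin at its end next to the gun's body (49 mm in +x from gun_grip), free end 27 mm in -x from gun_grip. Its face moves towards the grip when squeezed. Width over grip and trigger at gun_grip: 50 mm at rest, 38 mm squeezed.
- trigger (a joint): Trigger angle: 0 at rest, 0.24 rad at its stop (squeezed fully). It takes about 3 N to start and 9 N at the stop, at the squeeze point, and springs back when released.
- probe: Bystander: handheld black probe box 165 x 62 x 30 mm lying on the bench; origin under its centre.
- screwdriver: Bystander: screwdriver lying on the bench; origin under its middle.
- cleaner: Bystander: standing spray can 60 mm across, 150 mm high; origin under its centre.
Mind the look-alikes: they are no part of the job. What is shaped like the part that bears gun_grip but purple or turquoise is not meant.

How it is judged:
By the outcome, as a careful person would: the job done as asked, in the order asked, and still so for the second after the job is handed in, with the robot touching nothing.
It also fails if it takes over 64 s, if anything falls off the work surface, if the arm or the gripper's body presses on something with over 40 N, if the wrist force passes 120 N, or if a joint passes its speed limit or range.

## Working session

There is one attempt and no reset: what is moved stays moved. The work goes in short steps, Python scripts to look and compute and a tool call to move; the robot and the scene stay as the last step left them, time stands still between calls to the robot, and variables do not carry over. Pictures are saved under pics/ and viewed, at most 10 in all, crops included, and the job is handed in when it is done.

Besides the shell and the picture viewer there is one more tool, called after "Emit:" by a JSON object that holds its "fn" and its "kwargs". send_rows: Moves the arm, as the interface text tells. Its arguments: {"type":"object","properties":{"targets":{"type":"array"},"squeeze":{"type":"number"}},"required":["targets"]}

```bash
mkdir -p pics; ls; cat > h.py <<'E'
import numpy as np, cv2
from rig import ctrl
def ray(p,c):
    K=c["camera_matrix"];R=np.array(c["R"]);t=np.array(c["t"])
    d=R.T@np.linalg.inv(K)@np.array([p[0],p[1],1.]);o=-R.T@t
    return o,d
def onz(p,z,c):
    o,d=ray(p,c);return o+d*(z-o[2])/d[2]
def proj(X,c):
    q=np.array(c["camera_matrix"])@(np.array(c["R"])@np.array(X)+np.array(c["t"]));return q[:2]/q[2]
def save(n,im): cv2.imwrite("pics/"+n+".png",cv2.cvtColor(np.ascontiguousarray(im),cv2.COLOR_RGB2BGR))
E
python3 - <<'E'
from h import *
for n in("scene","top"):
    c=ctrl.capture(n);save(n+"0",c["img"])
    print(n,-np.array(c["R"]).T@c["t"])
    for q,z in(("rig",0),("bridge_mid",98),("flywheel",30),("wheel_mark",80),("pointer_tip",78),("gun_grip",64),("trigger_face",64),("probe",0),("screwdriver",0),("cleaner",0)):
        for r in ctrl.landmark_of(q,c)[:4]:
            print(q,round(r["score"],2),np.round(r["point"]),np.round(onz(r["point"],z,c)[:2]))
print(ctrl.sense())
E
```

```text
pics
scene [ 990.58971853 -631.20372853 1015.16238071]
rig 0.95 [284. 329.] [ 587. -186.]
bridge_mid 0.68 [283. 302.] [ 584. -175.]
flywheel 0.78 [285. 318.] [ 585. -173.]
flywheel 0.17 [285. 328.] [ 600. -196.]
wheel_mark 0.9 [252. 287.] [ 493. -171.]
pointer_tip 0.74 [325. 220.] [521.  95.]
pointer_tip 0.54 [314. 331.] [ 676. -190.]
pointer_tip 0.49 [360. 149.] [459. 387.]
gun_grip 0.85 [328. 220.] [521. 109.]
gun_grip 0.81 [290. 151.] [278. 287.]
gun_grip 0.81 [149. 270.] [ 246. -257.]
trigger_face 0.71 [143. 280.] [ 255. -286.]
trigger_face 0.61 [330. 230.] [543.  83.]
probe 0.93 [158. 415.] [ 486. -491.]
screwdriver 0.94 [398. 322.] [802. -27.]
cleaner 0.6 [360. 149.] [413. 470.]
top [ 388.6207388    -2.22170653 1222.35195076]
rig 0.6 [391. 214.] [ 583. -184.]
bridge_mid 0.65 [395. 212.] [ 572. -178.]
flywheel 0.71 [392. 211.] [ 585. -181.]
wheel_mark 0.81 [388. 248.] [ 490. -164.]
pointer_tip 0.55 [398. 171.] [ 673. -190.]
gun_grip 0.85 [274. 232.] [527. 103.]
gun_grip 0.58 [194. 339.] [277. 281.]
gun_grip 0.56 [429. 354.] [ 250. -258.]
gun_grip 0.42 [397. 208.] [ 587. -188.]
t
[... 272 characters left out ...]
 [416. 468.]
{'time_s': 1.1, 'joints': array([-1.42339183e+00,  3.12871802e-01,  1.49768625e+00,  1.24056130e-05,
        1.33100289e+00, -2.23416153e-01]), 'dq': array([-0.0009877 ,  0.00043928,  0.0003663 , -0.00167593, -0.000793  ,
       -0.00157963]), 'tau': array([ 1.20286717e-03, -4.12167692e+01, -2.59898919e+01, -7.42574548e-05,
        5.88841849e-04,  2.18907184e-05]), 'eef_pos': array([ 190.23495295, -489.33256373,  231.31379373]), 'ee_rot': array([1.60713979e-05, 9.82860962e-01, 1.84348392e-01, 5.41860248e-06]), 'force': array([0.37960034, 0.5138234 , 0.67195809]), 'wrist_torque': array([-0.04252326,  0.03291328, -0.02483038]), 'grip_force': 0.0, 'grip_width': 1.0012987935817095}
```

View pics/scene0.png

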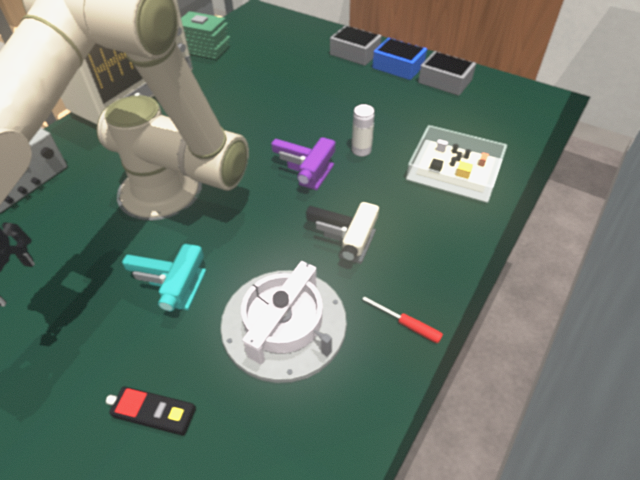

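View pics/top0.png

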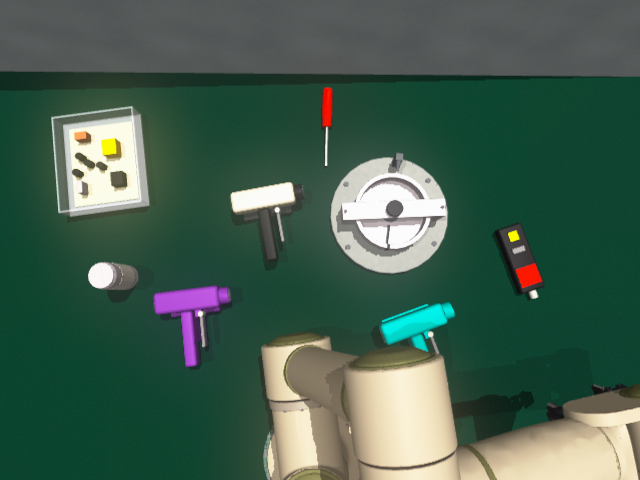

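Gun candidates in the top picture are white body with black grip (274,232), purple (194,339) and turquoise (429,354). By the description I choose the white one with the black grip. I'll check it, and the rig, in a close crop.

```bash
python3 - <<'E'
from h import *
c=ctrl.capture("top");im=c["img"]
a=cv2.resize(im[150:275,330:450],None,fx=4,fy=4,interpolation=cv2.INTER_CUBIC)
b=cv2.resize(im[170:295,220:310],None,fx=4,fy=4,interpolation=cv2.INTER_CUBIC)
save("crop1",np.hstack([a,b[:a.shape[0]]]))
for q,z in(("pointer_tip",78),("wheel_mark",80),("gun_grip",64),("trigger_face",64),("bridge_mid",98)):
    for r in ctrl.landmark_of(q,c)[:3]: print(q,round(r["score"],2),np.round(r["point"],1),np.round(onz(r["point"],z,c)[:2],1))
# dark-mask of gun grip and base circle fit
hsv=cv2.cvtColor(im,cv2.COLOR_RGB2HSV)
m=((hsv[...,1]<60)&(hsv[...,2]>90)).astype(np.uint8);m[:,:325]=0;m[:,455:]=0;m[:148]=0;m[280:]=0
cs,_=cv2.findContours(m,0,1);k=max(cs,key=cv2.contourArea);h=cv2.convexHull(k)[:,0]
P=np.array([onz(p,20,c)[:2] for p in h.astype(float)])
(x,y),r=cv2.minEnclosingCircle(P.astype(np.float32));e=cv2.fitEllipse(P.astype(np.float32));print("base",x,y,r,e)
E
```

```text
pointer_tip 0.63 [398.  170.9] [ 674.2 -188.8]
wheel_mark 0.95 [389.6 244. ] [ 500.2 -167.6]
wheel_mark 0.66 [389.5 215.1] [ 567.9 -167.8]
gun_grip 0.87 [194.8 335.6] [284.3 279.6]
gun_grip 0.78 [273.2 232.8] [524.9 104.4]
gun_grip 0.62 [429.2 355.8] [ 246.4 -258.7]
trigger_face 0.71 [208.2 326.4] [305.5 249.5]
trigger_face 0.52 [281.5 226.4] [540.4  85.1]
trigger_face 0.43 [436.3 350.4] [ 258.7 -275.1]
bridge_mid 0.76 [395.2 209.4] [ 578.5 -178.4]
base 586.226806640625 -177.37646484375 151.5913543701172 ((581.589111328125, -174.82806396484375), (287.7121276855469, 294.6983337402344), 80.2190933227539)
```

View pics/crop1.png

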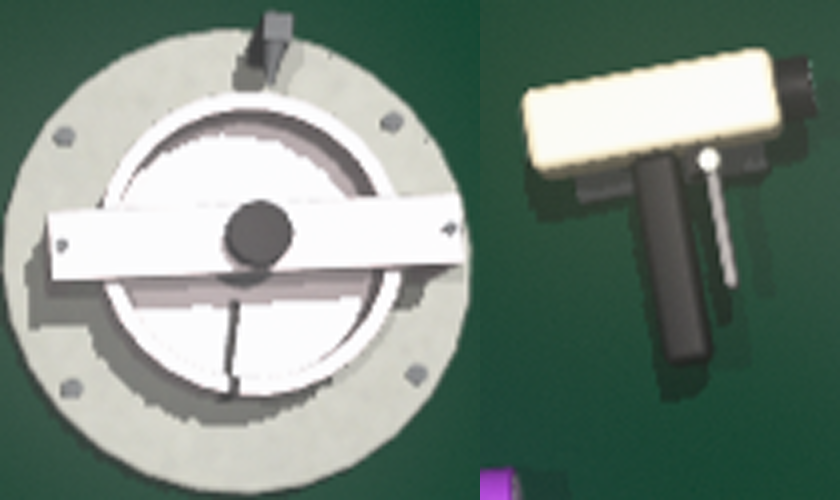

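The crop shows the engraved line pointing down towards the robot, from (236,300) to (233,390), and the pointer tip at about (270,85). The right-hand gun has a white body and a black grip, with the trigger on its right, so it is the one I want.

```bash
python3 - <<'E'
from h import *
c=ctrl.capture("top");f=lambda u,v,z,ox=330:np.round(onz((u/4+ox-.4,v/4+(150 if ox==330 else 170)-.4),z,c)[:2],1)
sc=[f(*p,21) for p in((64,135),(391,122),(70,390),(416,374))];print("screws",sc,np.mean(sc,0))
be=[f(*p,98) for p in((48,212),(462,195),(52,280),(463,263))];print("beam",be,np.mean(be,0))
print("rim top/bot outer",f(245,90,80),f(243,397,80),"L/R",f(101,205,80),f(400,275,80))
print("tip",f(270,87,78),"post top",f(278,26,86)); print("line",f(236,300,42),f(235,345,42),"rim mark",f(232,383,80))
g=480
print("gun grip axis",f(655-g,160,82,220),f(688-g,357,82,220),"trig",f(710-g,160,77,220),f(732-g,283,77,220))
print("body front edge",f(548-g,172,90,220),f(778-g,132,90,220))
h=[[p[0]-480,p[1]] for p in((638,165),(665,357),(708,353),(675,155))]
# base circle by HoughCircles-like edge: print base extents
print("base L/R/T/B",f(3,243,20),f(470,255,20),f(235,27,20),f(245,493,20))
print(np.round(c["camera_matrix"],1).tolist(),np.round(c["R"],3).tolist())
E
```

```text
screws [array([655.5, -68.2]), array([ 666. , -270.5]), array([497.1, -72.7]), array([ 509.4, -283.2])] [ 582.   -173.65]
beam [array([593., -55.]), array([ 605.7, -293.5]), array([553.4, -57.5]), array([ 566. , -293.2])] [ 579.525 -174.8  ]
rim top/bot outer [ 670.7 -171.6] [ 488.9 -169.3] L/R [600.8 -86.9] [ 561.4 -261.1]
tip [ 673.1 -186.7] post top [ 708.  -190.4]
line [ 550.7 -171. ] [ 523.5 -170.2] rim mark [ 497. -163.]
gun grip axis [577.1 127.1] [462.2 105. ] trig [578.3  95.3] [505.9  80.9]
body front edge [568.  188.2] [593.1  55. ]
base L/R/T/B [587.5 -31.1] [ 583.4 -317.8] [ 725.6 -174.5] [ 435.9 -178.9]
[[494.3, 0.0, 313.6], [0.0, 494.3, 229.1], [0.0, 0.0, 1.0]] [[0.013, -1.0, -0.008], [-0.992, -0.012, -0.125], [0.125, 0.01, -0.992]]
```

```bash
cat >> h.py <<'E'
from scipy.spatial.transform import Rotation as Rn
C=np.array([580,-174.5]);RIG=0.053;PTR=-0.128
def R0():
    s=ctrl.sense();w,x,y,z=s["ee_rot"];return np.array(s["eef_pos"]),Rn.from_quat([x,y,z,w])
def go(T,phi=None):
    """tool-frame shift (m) to world T with present orientation, and az needed to reach yaw phi"""
    p,R=R0();d=R.inv().apply(np.array(T)-p)/1000
    X=R.as_matrix();f=np.arctan2(X[1,0],X[0,0])
    print("shift",np.round(d,4),"yaw",round(f,3),"az",None if phi is None else round(-((phi-f+np.pi)%(2*np.pi)-np.pi),3),"tilt",np.round(X[:2,2],4))
def hand(b,z,r=85):
    a=np.pi+RIG+b;return [*(C+r*np.array([np.cos(a),np.sin(a)])),z],a-np.pi/2
E
python3 -c "
from h import *
T,f=hand(-.78,140);print(T,f);go(T,f)"
```

```text
[np.float64(516.4904093278327), np.float64(-118.0063552896986), 140] 0.8437963267948962
shift [ 0.4386 -0.2279  0.0913] yaw 0.371 az -0.473 tilt [-0. -0.]
```

Emit:
{"fn": "send_rows", "kwargs": {"targets": [[0.25, 0.0439, -0.0228, 0.0091, 0, 0, 0], [0.25, 0.0439, -0.0228, 0.0091, 0, 0, 0], [0.25, 0.0439, -0.0228, 0.0091, 0, 0, 0], [0.25, 0.0439, -0.0228, 0.0091, 0, 0, 0], [0.25, 0.0439, -0.0228, 0.0091, 0, 0, 0], [0.25, 0.0439, -0.0228, 0.0091, 0, 0, 0], [0.25, 0.0439, -0.0228, 0.0091, 0, 0, 0], [0.25, 0.0439, -0.0228, 0.0091, 0, 0, 0], [0.25, 0.0439, -0.0228, 0.0091, 0, 0, 0], [0.25, 0.0439, -0.0228, 0.0091, 0, 0, 0]], "squeeze": 25}}

```text
time_s: 2.7
eef_pos: [517.8, -116.4, 140.1]
ee_rot: [0.0, 0.983, 0.184, 0.0]
force: [0.0, -0.2, 0.6]
grip_width: 0.371
grip_force: 0.0
```

```bash
python3 -c "
from h import *
T,f=hand(-.78,90);go(T,f);print(ctrl.sense()['grip_width'],ctrl.sense()['time_s'])"
```

```text
shift [-0.0018  0.001   0.0501] yaw 0.371 az -0.473 tilt [ 0.0003 -0.0002]
0.37127208226249353 2.7
```

Emit:
{"fn": "send_rows", "kwargs": {"targets": [[0.25, 0, 0, 0, 0, 0, -0.158], [0.25, 0, 0, 0, 0, 0, -0.158], [0.25, 0, 0, 0, 0, 0, -0.157], [0.25, 0, 0, 0.02, 0, 0, 0], [0.25, 0, 0, 0.02, 0, 0, 0], [0.25, 0, 0, 0.01, 0, 0, 0], [0.25, 0, 0, 0, 0, 0, 0], [0.25, 0, 0, 0, 0, 0, 0], [0.25, 0, 0, 0, 0, 0, 0], [0.25, 0, 0, 0, 0, 0, 0]]}}

```text
time_s: 3.95
eef_pos: [516.9, -117.8, 90.7]
ee_rot: [0.0, 0.912, 0.41, 0.0]
force: [-0.8, 0.3, 0.6]
grip_width: 0.38
grip_force: 0.0
```

```bash
python3 -c "
from h import *
T,f=hand(-.78,54);go(T,f)
c=ctrl.capture('scene');im=c['img'].copy()
x,y=240,230
a=cv2.resize(im[y:y+150,x-20:x+130],None,fx=4,fy=4,interpolation=cv2.INTER_CUBIC)
save('near',a)"
```

```text
shift [-0.0004 -0.0002  0.0367] yaw 0.844 az 0.0 tilt [ 0.0005 -0.0003]
```

View pics/near.png

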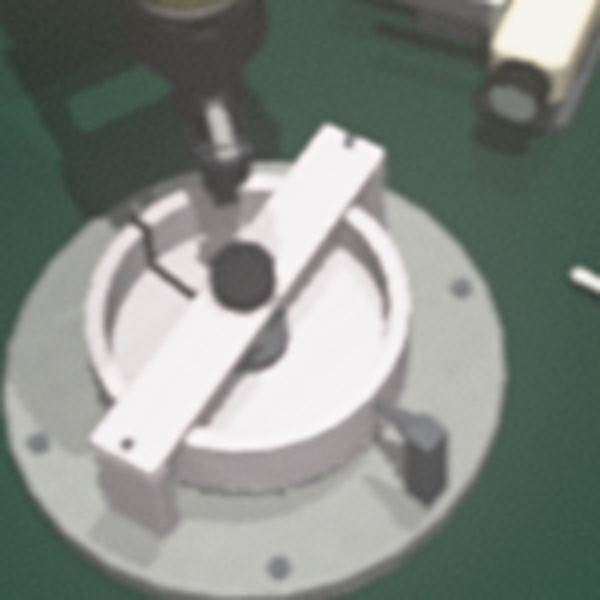

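The gripper straddles the rim at about (225,185), with one finger inside the dish and clear of the beam. The line runs from (140,215) to (190,295). Next I descend and pinch.

Emit:
{"fn": "send_rows", "kwargs": {"targets": [[0.25, 0, 0, 0.012, 0, 0, 0], [0.25, 0, 0, 0.012, 0, 0, 0], [0.25, 0, 0, 0.012, 0, 0, 0], [0.25, 0, 0, 0, 0, 0, 0], [1, 0, 0, 0, 0, 0, 0], [1, 0, 0, 0, 0, 0, 0], [1, 0, 0, 0, 0, 0, 0], [1, 0, 0, 0, 0, 0, 0], [1, 0, 0, 0, 0, 0, 0], [1, 0, 0, 0, 0, 0, 0]], "squeeze": 25}}

```text
time_s: 5.25
eef_pos: [517.1, -117.5, 54.5]
ee_rot: [0.0, 0.912, 0.41, 0.0]
force: [2.4, 3.8, -0.6]
grip_width: 0.124
grip_force: 24.4
```

Emit:
{"fn": "send_rows", "kwargs": {"targets": [[1, -0.0066, 0.0003, 0, 0, 0, -0.078], [1, -0.0132, 0.001, 0, 0, 0, -0.156], [1, -0.0132, 0.001, 0, 0, 0, -0.156], [1, -0.0132, 0.001, 0, 0, 0, -0.156], [1, -0.0132, 0.001, 0, 0, 0, -0.156], [1, -0.0132, 0.001, 0, 0, 0, -0.156], [1, -0.0132, 0.001, 0, 0, 0, -0.156], [1, -0.0132, 0.001, 0, 0, 0, -0.156], [1, -0.0132, 0.001, 0, 0, 0, -0.156], [1, -0.0132, 0.001, 0, 0, 0, -0.156]]}}

```text
time_s: 6.5
eef_pos: [516.6, -232.1, 54.5]
ee_rot: [-0.003, 0.394, 0.919, -0.0]
force: [-7.4, 8.3, 9.1]
grip_width: 0.122
grip_force: 38.0
```

```bash
python3 -c "
from h import *
T,f=hand(-.78+.078+9*.156,54.5);print(T,f);go(T,f);s=ctrl.sense();print(s['force'],s['grip_force'],s['joints'])
T,f=hand(.78,54.5);print(T,f)"
```

```text
[np.float64(518.0969188294715), np.float64(-232.74953683588365), 54.5] 2.3257963267948965
shift [-0.0015  0.0006  0.    ] yaw 2.332 az 0.006 tilt [-0.0048  0.0019]
[-7.39486136  8.32554771  9.13746243] 37.99472923390567 [-6.28504460e-01  5.98805099e-01  1.56351472e+00 -1.55365464e-03
  9.84303053e-01 -1.38898148e+00]
[np.float64(522.8239907511013), np.float64(-237.39597734648737), 54.5] 2.4037963267948967
```

Emit:
{"fn": "send_rows", "kwargs": {"targets": [[0.25, 0, 0, 0, 0, 0, 0], [0.25, 0, 0, 0, 0, 0, 0], [0.25, 0, 0, 0, 0, 0, 0], [0.25, 0, 0, 0, 0, 0, 0], [0.25, 0.0066, 0.0003, 0, 0, 0, 0.078], [0.25, 0.0132, 0.001, 0, 0, 0, 0.156], [0.25, 0.0132, 0.001, 0, 0, 0, 0.156], [0.25, 0.0132, 0.001, 0, 0, 0, 0.156], [0.25, 0.0132, 0.001, 0, 0, 0, 0.156], [0.25, 0.0132, 0.001, 0, 0, 0, 0.156]]}}

```text
time_s: 7.75
eef_pos: [495.3, -165.1, 54.4]
ee_rot: [0.0, 0.745, 0.668, 0.0]
force: [-0.2, 0.4, -0.6]
grip_width: 0.375
grip_force: 0.0
```

```bash
python3 -c "
from h import *
T,f=hand(.702-.858,54.5);go(T,f)
for n in('top','scene'):
  c=ctrl.capture(n)
  for r in ctrl.landmark_of('wheel_mark',c)[:3]:
    P=onz(r['point'],80,c)[:2];d=P-C;print(n,round(r['score'],2),np.round(r['point']),np.round(P),np.hypot(*d),np.arctan2(d[1],d[0])%(2*np.pi))
  a=c['img'][150:275,330:450] if n=='top' else c['img'][250:385,215:355]
  a=cv2.resize(a,(480,500),interpolation=cv2.INTER_CUBIC)
  if n=='top': A=a
save('mid',np.hstack([A,a])[:,:960][:, :])
im=cv2.imread('pics/mid.png');cv2.imwrite('pics/mid.png',cv2.resize(im,(800,417)))"
```

```text
shift [-0.0006  0.0002 -0.0001] yaw 1.462 az -0.006 tilt [ 0.0001 -0.0001]
scene 0.58 [252. 328.] [ 561. -256.] 84.11401335640015 4.483230308563294
```

View pics/mid.png

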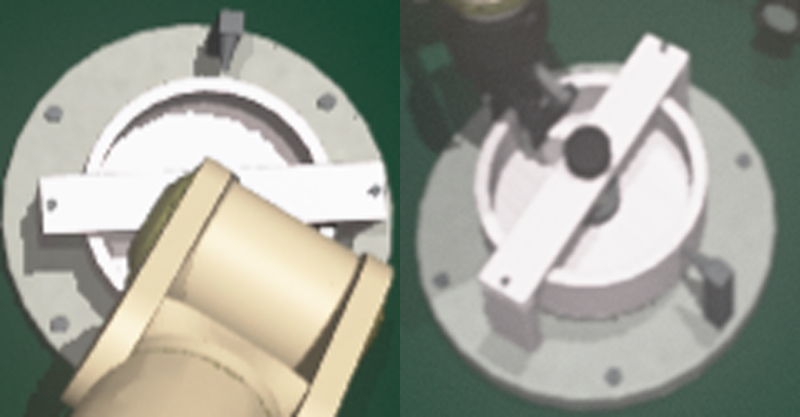

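The line is now hidden under the bridge's near end. The network gives 4.48 rad and 4.52 was expected, so the wheel followed the hand. I swing back further, take the rim again and turn it.

Emit:
{"fn": "send_rows", "kwargs": {"targets": [[0.25, 0.0132, 0.001, 0, 0, 0, 0.156], [0.25, 0.0132, 0.001, 0, 0, 0, 0.156], [0.25, 0.0132, 0.001, 0, 0, 0, 0.156], [0.25, 0.0132, 0.001, 0, 0, 0, 0.156], [0.25, 0.0068, 0.0003, 0, 0, 0, 0.08], [0.25, 0, 0, 0, 0, 0, 0], [1, 0, 0, 0, 0, 0, 0], [1, 0, 0, 0, 0, 0, 0], [1, 0, 0, 0, 0, 0, 0], [1, 0, 0, 0, 0, 0, 0]]}}

```text
time_s: 9.2
eef_pos: [521.4, -113.0, 54.4]
ee_rot: [0.0, 0.928, 0.373, 0.0]
force: [3.9, 1.7, -2.3]
grip_width: 0.131
grip_force: 24.0
```

Emit:
{"fn": "send_rows", "kwargs": {"targets": [[1, 0, 0, 0, 0, 0, 0], [1, -0.0066, 0.0003, 0, 0, 0, -0.078], [1, -0.0132, 0.001, 0, 0, 0, -0.156], [1, -0.0132, 0.001, 0, 0, 0, -0.156], [1, -0.0132, 0.001, 0, 0, 0, -0.156], [1, -0.0132, 0.001, 0, 0, 0, -0.156], [1, -0.0132, 0.001, 0, 0, 0, -0.156], [1, -0.0132, 0.001, 0, 0, 0, -0.156], [1, -0.0132, 0.001, 0, 0, 0, -0.156], [1, -0.0132, 0.001, 0, 0, 0, -0.156]]}}

```text
time_s: 10.45
eef_pos: [504.4, -215.6, 54.3]
ee_rot: [-0.003, 0.499, 0.866, 0.0]
force: [-3.9, 7.6, 6.3]
grip_width: 0.126
grip_force: 30.6
```

```bash
python3 -c "
from h import *
T,f=hand(-.86+.078+8*.156,54.5);go(T,f);s=ctrl.sense();print(s['force'],s['grip_force'])
for n in('top','scene'):
  c=ctrl.capture(n)
  for q,z in(('wheel_mark',80),('pointer_tip',78)):
   for r in ctrl.landmark_of(q,c)[:2]:
    P=onz(r['point'],z,c)[:2];d=P-C;print(n,q,round(r['score'],2),np.round(r['point'],1),np.round(P),np.hypot(*d),np.arctan2(d[1],d[0]))
  a=c['img'][150:250,370:470] if n=='top' else c['img'][290:390,255:355]
  a=cv2.resize(a,(400,400),interpolation=cv2.INTER_CUBIC)
  if n=='top': A=a
save('end2',np.hstack([A,a]))"
```

```text
shift [-0.0018  0.001  -0.0002] yaw 2.096 az 0.006 tilt [-0.0044  0.0026]
[-3.94230332  7.5879743   6.34445796] 30.590619603171945
top wheel_mark 0.84 [406.5 176.7] [ 660. -208.] 86.8532528141601 -0.4006122506648289
top pointer_tip 0.7 [398.5 173.2] [ 669. -190.] 90.02823027913868 -0.17233844046570815
scene wheel_mark 0.71 [301.2 334.5] [ 658. -212.] 86.45149587666754 -0.4485616288681739
scene pointer_tip 0.55 [310.3 331.3] [ 669. -194.] 91.38312975589048 -0.21772702956674073
```

View pics/end2.png

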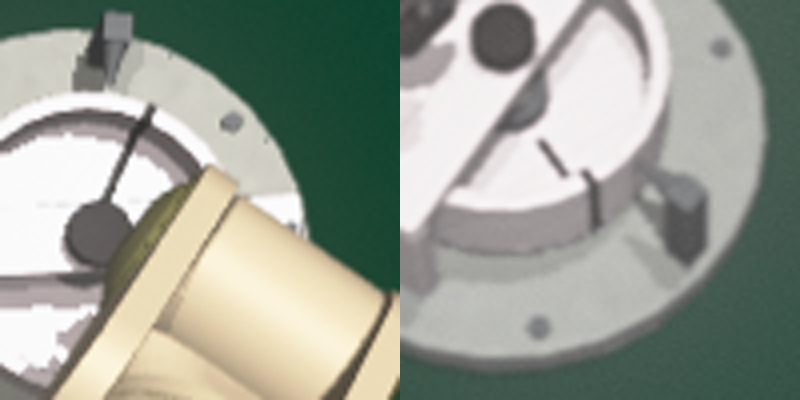

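The line sits at about (150,110) in the top crop and (595,200) in the scene crop. That is about 0.24 rad short of the pointer, so I continue and then settle.

Emit:
{"fn": "send_rows", "kwargs": {"targets": [[1, -0.0085, 0.0004, 0, 0, 0, -0.1], [1, -0.0085, 0.0004, 0, 0, 0, -0.1], [1, -0.0034, 0.0001, 0, 0, 0, -0.04], [1, 0, 0, 0, 0, 0, 0], [1, 0, 0, 0, 0, 0, 0], [1, 0, 0, 0, 0, 0, 0], [1, 0, 0, 0, 0, 0, 0], [1, 0, 0, 0, 0, 0, 0], [1, 0, 0, 0, 0, 0, 0], [1, 0, 0, 0, 0, 0, 0]]}}

```text
time_s: 12.0
eef_pos: [516.4, -232.2, 54.3]
ee_rot: [-0.002, 0.394, 0.919, -0.0]
force: [-7.1, 3.0, 6.0]
grip_width: 0.127
grip_force: 35.8
```

```bash
cat > m.py <<'E'
from h import *
import sys
def samp(c,X):
    g=cv2.cvtColor(c["img"],cv2.COLOR_RGB2GRAY).astype(np.float32)
    q=np.array([proj(x,c) for x in X],np.float32);return cv2.remap(g,q[None,:,0],q[None,:,1],cv2.INTER_LINEAR)[0]
th=np.arange(-.75,.45,.01);out=[]
for n in("top","scene"):
    c=ctrl.capture(n)
    for nm,pts in(("rimtop",[(r,80) for r in np.linspace(81.5,88.5,5)]),("floor",[(r,42) for r in np.linspace(40,74,12)]),("outer",[(90,z) for z in np.linspace(45,76,8)])):
        if n=="top" and nm=="outer" : continue
        v=[samp(c,[(C[0]+r*np.cos(t),C[1]+r*np.sin(t),z) for r,z in pts]).mean() for t in th]
        v=np.array(v);w=np.clip(np.median(v)-v,0,None);i=w.argmax();s=slice(max(i-5,0),i+6)
        print(n,nm,"ang",round((th[s]*w[s]).sum()/w[s].sum(),3),"depth",round(w[i]))
    for q,z in(('wheel_mark',80),('pointer_tip',78)):
      for r in ctrl.landmark_of(q,c)[:1]:
        P=onz(r['point'],z,c)[:2];d=P-C;print(n,q,round(r['score'],2),np.round(r['point'],1),np.hypot(*d),np.arctan2(d[1],d[0]))
    T=[C[0]+94*np.cos(PTR),C[1]+94*np.sin(PTR),78];print("pred tip px",proj(T,c))
    x,y=np.round(proj(T,c)).astype(int)
    a=cv2.resize(c["img"][y-25:y+25,x-25:x+25],(400,400),interpolation=cv2.INTER_CUBIC);out.append(a)
save(sys.argv[1],np.hstack(out))
E
python3 m.py end3; python3 -c "
from h import *
print(ctrl.sense()['force'],R0()[0])"
```

```text
top rimtop ang -0.174 depth 157
top floor ang -0.179 depth 150
top wheel_mark 0.91 [400.9 176.2] 83.63588092483117 -0.2501068495424939
top pointer_tip 0.57 [398.6 175.6] 84.35832457746686 -0.18630748541477535
pred tip px [397.02739342 171.30859026]
scene rimtop ang -0.193 depth 114
scene floor ang -0.201 depth 71
scene outer ang -0.187 depth 53
scene wheel_mark 0.59 [306.7 328.3] 81.55714621782603 -0.2319735166328368
scene pointer_tip 0.69 [313.9 330.5] 95.66695931223889 -0.14663053622563377
pred tip px [313.85829547 329.50330902]
[-7.50375478  2.81435816  6.21183756] [ 516.42340311 -232.16248881   54.33739739]
```

View pics/end3.png

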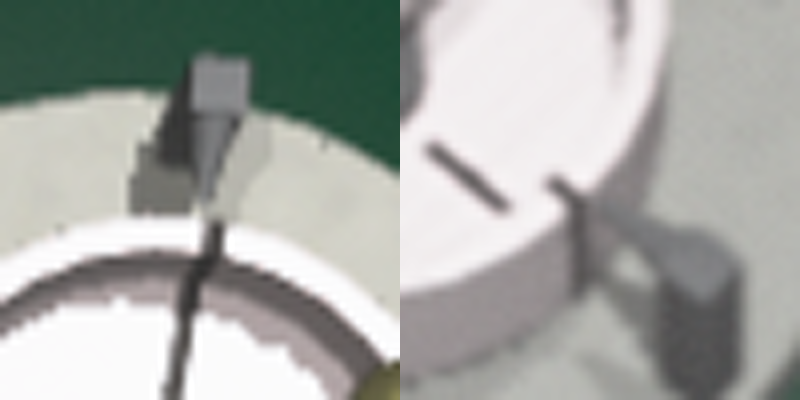

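```bash
python3 - <<'E'
from h import *
for n,pts in(("top",[("tip",204,207,78,0),("post",221,85,86,0),("conemid",212,160,78,0)]),("scene",[("post",705-400,258,86,0),("tip",588-400,208,78,0),("cone mid",635-400,232,78,0)])):
    c=ctrl.capture(n);x,y=np.round(proj([C[0]+94*np.cos(PTR),C[1]+94*np.sin(PTR),78],c)).astype(int)
    for nm,u,v,z,_ in pts:
        P=onz(((u+.5)/8-.5+x-25,(v+.5)/8-.5+y-25),z,c)[:2]-C;print(n,nm,np.round(P,1),np.hypot(*P).round(1),np.arctan2(P[1],P[0]).round(3))
E
```

```text
top tip [ 92.9 -12.1] 93.7 -0.129
top post [127.8 -16.1] 128.8 -0.125
top conemid [107.2 -14.6] 108.2 -0.135
scene post [128.3 -15.9] 129.2 -0.123
scene tip [ 91.4 -16.2] 92.8 -0.176
scene cone mid [106.  -15.5] 107.1 -0.146
```

The pointer is at −0.126 in both views and the line at about −0.18, so I turn it another 0.055 rad.

Emit:
{"fn": "send_rows", "kwargs": {"targets": [[1, -0.0024, 0, 0, 0, 0, -0.028], [1, -0.0024, 0.0001, 0, 0, 0, -0.028], [1, 0, 0, 0, 0, 0, 0], [1, 0, 0, 0, 0, 0, 0], [0.25, 0, 0, 0, 0, 0, 0], [0.25, 0, 0, 0, 0, 0, 0], [0.25, 0, 0, 0, 0, 0, 0], [0.25, 0, 0, 0, 0, 0, 0], [0.25, 0, 0, -0.015, 0, 0, 0], [0.25, 0, 0, -0.03, 0, 0, 0]]}}

```text
time_s: 13.65
eef_pos: [521.1, -235.8, 99.9]
ee_rot: [-0.001, 0.369, 0.929, 0.0]
force: [0.3, -0.2, 1.1]
grip_width: 0.374
grip_force: 0.0
```

```bash
python3 m.py end4
```

```text
top rimtop ang -0.121 depth 156
top floor ang -0.121 depth 147
top wheel_mark 0.78 [398.1 174.6] 85.98761237819512 -0.1651921390436785
top pointer_tip 0.47 [400.2 171.5] 94.87395171013937 -0.20687891464425637
pred tip px [397.02739342 171.30859026]
scene rimtop ang -0.135 depth 117
scene floor ang -0.141 depth 72
scene outer ang -0.122 depth 57
scene wheel_mark 0.92 [308.  327.9] 82.82410359904868 -0.19980607251705546
scene pointer_tip 0.7 [312.2 330.9] 93.62145186665687 -0.17982678930921667
pred tip px [313.85829547 329.50330902]
```

View pics/end4.png

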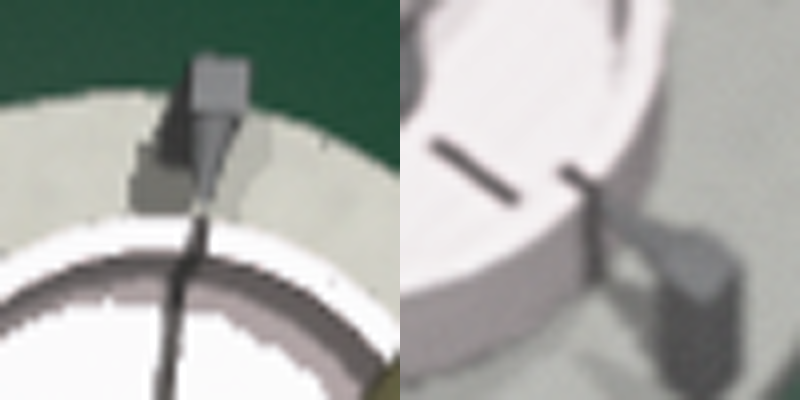

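The line now lies on the tip, at about (203,215) in the top crop and (590,195) in the scene crop. It reads −0.13 and the pointer −0.126, and the hand is off the wheel. Next is the gun.

```bash
python3 - <<'E'
from h import *
go([527,113,180],3.33)
c=ctrl.capture("top")
for q in("gun_grip","trigger_face"):
  for r in ctrl.landmark_of(q,c)[:4]: print(q,round(r["score"],2),np.round(r["point"]),np.round(onz(r["point"],64,c)[:2]))
c=ctrl.capture("scene")
for q in("gun_grip","trigger_face"):
  for r in ctrl.landmark_of(q,c)[:4]: print(q,round(r["score"],2),np.round(r["point"]),np.round(onz(r["point"],64,c)[:2]))
E
```

```text
shift [ 0.2351  0.2579 -0.0809] yaw 2.386 az -0.944 tilt [-0.0007  0.0005]
gun_grip 0.97 [195. 336.] [283. 279.]
gun_grip 0.87 [272. 232.] [526. 106.]
gun_grip 0.61 [426. 354.] [ 250. -251.]
gun_grip 0.33 [396. 175.] [ 668. -187.]
trigger_face 0.68 [206. 328.] [303. 254.]
trigger_face 0.45 [280. 227.] [539.  88.]
trigger_face 0.44 [436. 351.] [ 258. -273.]
gun_grip 0.77 [289. 153.] [280. 276.]
gun_grip 0.64 [150. 271.] [ 249. -257.]
gun_grip 0.62 [327. 221.] [522. 106.]
trigger_face 0.71 [287. 318.] [ 603. -187.]
trigger_face 0.59 [330. 228.] [542.  88.]
trigger_face 0.56 [147. 283.] [ 270. -288.]
trigger_face 0.55 [289. 161.] [301. 248.]
```

Emit:
{"fn": "send_rows", "kwargs": {"targets": [[0.25, 0, 0, -0.04, 0, 0, 0], [0.25, 0, 0, -0.04, 0, 0, 0], [-1, 0.0294, 0.0322, 0, 0, 0, 0], [-1, 0.0294, 0.0322, 0, 0, 0, 0], [-1, 0.0294, 0.0322, 0, 0, 0, 0], [-1, 0.0294, 0.0322, 0, 0, 0, 0], [-1, 0.0294, 0.0322, 0, 0, 0, 0], [-1, 0.0294, 0.0322, 0, 0, 0, 0], [-1, 0.0294, 0.0322, 0, 0, 0, 0], [-1, 0.0294, 0.0322, 0, 0, 0, 0]]}}

```text
time_s: 15.5
eef_pos: [526.8, 114.1, 179.2]
ee_rot: [-0.0, 0.369, 0.929, -0.0]
force: [0.4, -0.6, 0.3]
grip_width: 1.0
grip_force: 0.0
```

Emit:
{"fn": "send_rows", "kwargs": {"targets": [[-1, 0, 0, 0, 0, 0, -0.158], [-1, 0, 0, 0, 0, 0, -0.158], [-1, 0, 0, 0, 0, 0, -0.157], [-1, 0, 0, 0, 0, 0, -0.157], [-1, 0, 0, 0, 0, 0, -0.157], [-1, 0, 0, 0, 0, 0, -0.157], [-1, 0, 0, 0.02, 0, 0, 0], [-1, 0, 0, 0.02, 0, 0, 0], [-1, 0, 0, 0.02, 0, 0, 0], [-1, 0, 0, 0, 0, 0, 0]]}}

```text
time_s: 16.75
eef_pos: [526.2, 112.7, 118.2]
ee_rot: [-0.001, -0.094, 0.996, 0.0]
force: [0.3, -0.5, 0.3]
grip_width: 1.002
grip_force: 0.0
```

```bash
python3 - <<'E'
from h import *
go([527,113,42],3.33)
c=ctrl.capture("scene");save("gun",cv2.resize(c["img"][150:280,270:410],(700,600),interpolation=cv2.INTER_CUBIC)[:600])
E
```

```text
shift [-0.0011  0.0001  0.0762] yaw -2.953 az -0.0 tilt [-0.003  0.   ]
```

View pics/gun.png

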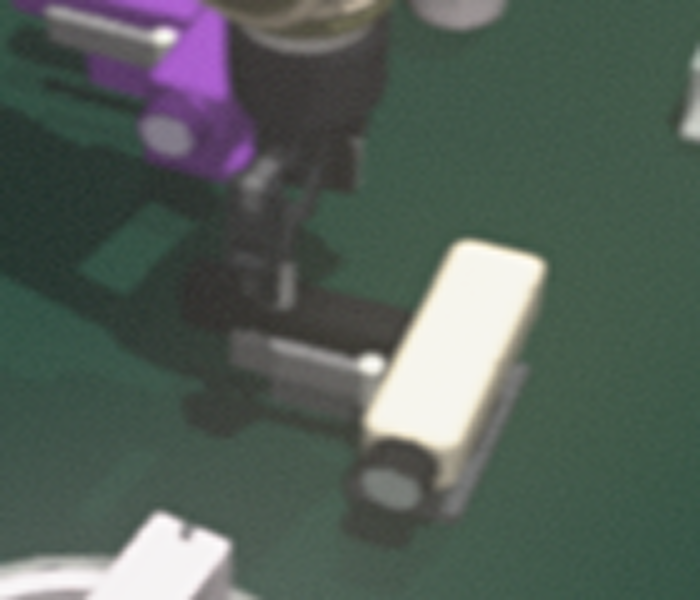

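The hand is above the grip of the white gun, with the near finger tip at (285,290). The trigger runs from (235,345) to (370,365) and is still at rest. I descend now.

Emit:
{"fn": "send_rows", "kwargs": {"targets": [[-1, 0, 0, 0.015, 0, 0, 0], [-1, 0, 0, 0.015, 0, 0, 0], [-1, 0, 0, 0.015, 0, 0, 0], [-1, 0, 0, 0.015, 0, 0, 0], [-1, 0, 0, 0.01, 0, 0, 0], [-1, 0, 0, 0.006, 0, 0, 0], [-1, 0, 0, 0, 0, 0, 0], [-1, 0, 0, 0, 0, 0, 0], [-1, 0, 0, 0, 0, 0, 0], [-1, 0, 0, 0, 0, 0, 0]]}}

```text
time_s: 18.05
eef_pos: [527.1, 112.7, 43.5]
ee_rot: [0.0, -0.094, 0.996, -0.0]
force: [-0.2, 0.0, 0.8]
grip_width: 0.998
grip_force: 0.0
```

Emit:
{"fn": "send_rows", "kwargs": {"targets": [[1, 0, 0, 0, 0, 0, 0], [1, 0, 0, 0, 0, 0, 0], [1, 0, 0, 0, 0, 0, 0], [1, 0, 0, 0, 0, 0, 0], [1, 0, 0, 0, 0, 0, 0], [1, 0, 0, 0, 0, 0, 0], [1, 0, 0, 0, 0, 0, 0], [1, 0, 0, 0, 0, 0, 0], [1, 0, 0, 0, 0, 0, 0], [1, 0, 0, 0, 0, 0, 0]], "squeeze": 30}}

```text
time_s: 19.3
eef_pos: [527.5, 112.3, 44.2]
ee_rot: [0.001, -0.094, 0.996, -0.0]
force: [-2.4, -3.4, 7.6]
grip_width: 0.474
grip_force: 31.3
```

Emit:
{"fn": "send_rows", "kwargs": {"targets": [[1, 0, 0, 0, 0, 0, 0], [1, 0, 0, 0, 0, 0, 0], [1, 0, 0, 0, 0, 0, 0], [1, 0, 0, 0, 0, 0, 0], [1, 0, 0, 0, 0, 0, 0], [1, 0, 0, 0, 0, 0, 0], [1, 0, 0, 0, 0, 0, 0], [1, 0, 0, 0, 0, 0, 0], [1, 0, 0, 0, 0, 0, 0], [1, 0, 0, 0, 0, 0, 0]], "squeeze": 45}}

```text
time_s: 20.55
eef_pos: [527.5, 112.5, 44.3]
ee_rot: [0.001, -0.094, 0.996, -0.0]
force: [-2.0, -1.7, 9.0]
grip_width: 0.466
grip_force: 43.6
```

```bash
python3 - <<'E'
from h import *
c=ctrl.capture("scene");save("sq",cv2.resize(c["img"][190:260,300:390],(720,560),interpolation=cv2.INTER_CUBIC))
E
```

View pics/sq.png

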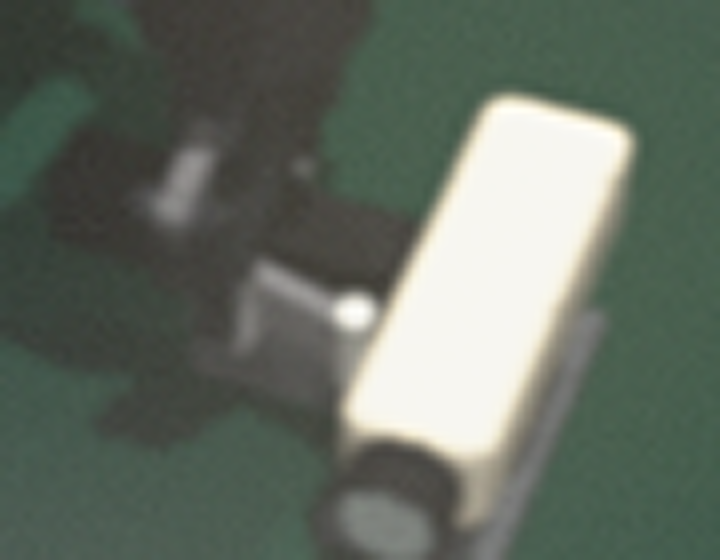

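The trigger is swung in against the grip, from the pivot at (350,310) to (255,265). The opening barely changed with 50% more squeeze, so it is at its stop. I release it and lift away.

Emit:
{"fn": "send_rows", "kwargs": {"targets": [[-1, 0, 0, 0, 0, 0, 0], [-1, 0, 0, 0, 0, 0, 0], [-1, 0, 0, 0, 0, 0, 0], [-1, 0, 0, 0, 0, 0, 0], [-1, 0, 0, 0, 0, 0, 0], [-1, 0, 0, -0.02, 0, 0, 0], [-1, 0, 0, -0.03, 0, 0, 0], [-1, 0, 0, -0.03, 0, 0, 0], [-1, 0, 0, -0.03, 0, 0, 0], [-1, 0, 0, -0.03, 0, 0, 0]]}}

```text
time_s: 21.85
eef_pos: [526.8, 112.8, 184.3]
ee_rot: [-0.0, -0.094, 0.996, 0.0]
force: [0.1, -0.6, 0.1]
grip_width: 0.998
grip_force: 0.0
```

Emit:
{"fn": "send_rows", "kwargs": {"targets": [[-1, 0, 0, 0, 0, 0, 0], [-1, 0, 0, 0, 0, 0, 0], [-1, 0, 0, 0, 0, 0, 0], [-1, 0, 0, 0, 0, 0, 0], [-1, 0, 0, 0, 0, 0, 0], [-1, 0, 0, 0, 0, 0, 0], [-1, 0, 0, 0, 0, 0, 0], [-1, 0, 0, 0, 0, 0, 0], [-1, 0, 0, 0, 0, 0, 0], [-1, 0, 0, 0, 0, 0, 0]]}}

```text
time_s: 23.1
eef_pos: [527.0, 112.7, 183.3]
ee_rot: [0.0, -0.094, 0.996, 0.0]
force: [0.2, 0.4, -0.7]
grip_width: 1.004
grip_force: 0.0
```

```bash
python3 m.py fin | grep ang; python3 -c "
from h import *
print(ctrl.sense()['force'],ctrl.finish_job())"
```

```text
top rimtop ang -0.121 depth 152
top floor ang -0.121 depth 142
scene rimtop ang -0.135 depth 111
scene floor ang -0.141 depth 68
scene outer ang -0.122 depth 60
the job is handed in; nothing more can be done
[ 0.10019521  0.08672604 -0.31000899] None
```

The line is at the pointer (within about 0.015 rad by the cameras), the trigger was then squeezed fully and released without moving the wheel, and the job was handed in at about 23 s.

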